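Grease the microplate shuttle

TASK

Take the hand grease gun out of its drip cup, press its coupler squarely onto the leaning grease nipple of the microplate shuttle's carriage until it snaps over the nipple's head, then push on against the gun's spring until at least two thirds of its pumping stroke is in. Finish while still gripping the gun and holding it pressed like that. Do not shove the carriage along its rail, and leave everything else on the bench where it is.

Things in the scene. Friction and masses are not known exactly. Their poses are not given: they have to be found in the camera images.
- gun: Push-type hand grease gun, about 0.35 kg, 178 mm long, round about its z axis, loosely upright, nose down, in the drip cup. Origin: centre of the coupler's mouth with the spring relaxed; z runs from there to the black cap. Along z: coupler 0-30 mm (29 mm across at the flared mouth, 24 mm above), nozzle tube 11 mm across, bare steel barrel 36 mm across 66-135 mm, tapering below to 58 mm.
- gun_cap (a point): Middle of the gun's black ribbed cap, on the axis, 157 mm from the gun's origin. The cap is 25 mm across and runs from 135 to 178 mm; round its foot the flat end of the 36 mm barrel is a shoulder that fingertips can bear on when pushing.
- stroke (a joint): Pumping stroke of the gun in m: 0 relaxed, 0.012 fully in. Nozzle and coupler slide into the barrel along the gun's axis when the gun is pushed against something; a spring pushes back with about 6 N at the start and 13 N fully in.
- coupler_mouth (a point): Centre of the open mouth at the nose of the coupler; it moves with the nozzle. The mouth is flared to 20 mm across inside, then narrows to a 15.5 mm bore.
- coupler_seat (a point): Centre of the flat seat inside the coupler, on its axis, 17 mm behind the mouth. Four sprung jaws 10 mm behind the mouth must ride over the nipple's head (about 7 N, up to 11 N if off centre) and snap in below it; then the nipple's flat top meets this seat. Pulling it off again takes about 8 N.
- nipple (a point): Brass flat-head grease nipple on the angled dark boss at the carriage's front (robot) side; does not give. Origin: centre of its flat top, 78 mm above the table; z points out along its axis, which leans 35 degrees from vertical, away from the carriage, square to the rail. Head 12 mm across, 4 mm thick, bevelled; neck 7 mm across; flange 18 mm across from 20 to 26 mm below the top, then the boss.
- carriage (a joint): Where the carriage stands along the shuttle's rail, in m, 0 at mid-rail, growing towards the motor. Its brake is on: it gives only to more than about 40 N along the rail.
- shuttle: Microplate shuttle, bolted down: aluminium base 90 x 600 x 34 mm, steel rail along its own y axis, black motor at its +y end, end plates 66 mm high. Its carriage carries a white 96-well plate, top 84 mm above the table, whose edge lies 60 mm behind the nipple. Origin: centre of the underside; x points away from the nipple's side.
- stand: Drip cup for the gun, fixed to the table: round foot 84 mm across and 12 mm thick with an upright grey tube 51 mm across, inner width 43 mm, rim 100 mm above the table. Origin: centre of its underside. The gun's mouth rests on the cup's floor 16 mm above the table.
- tube_rack: White rack of microtubes, 66 x 120 x 37 mm, a bystander. Origin: centre of its underside (so for all bystanders).
- tip_rack: Rack of white pipette tips, 84 x 122 x 63 mm, a bystander.
- reagent: Amber bottle, 56 mm across, 115 mm high, a bystander.
- dishes: Stack of three clear round dishes, 92 mm across, 43 mm high, a bystander.
- calculator: Grey pocket calculator, 120 x 72 x 17 mm, a bystander.
- wrench: Steel wrench lying flat, 150 mm long, a bystander.
- jar: Small white jar with grey lid, 52 mm across, 55 mm high, a bystander.

How it is judged:
By the outcome, as a careful person would: the job done as asked, in the order asked, and still so for the second after the job is handed in, while the arm keeps its last pose, push and grip.
It also fails if it takes over 42 s, if anything falls off the work surface, if the arm or the gripper's body presses on something with over 40 N, if the wrist force passes 120 N, or if a joint passes its speed limit or range.

ROBOT

A 6-joint arm with a two-finger parallel gripper is mounted at the origin on the work surface. World frame = base frame: x ahead of the robot, y to its left, z up, the work surface at z = 0. Lengths are in m, angles in rad, forces in N, time in s.
With the tool pointing down it reaches from about 0.35 to 0.925 m from the base axis. Payload 6.4 kg.
Tool frame: the origin (TCP) lies on the front face of the gripper's body, between the roots of the fingers; the fingertips stand 97 mm ahead of it and the grasp point (between the pads) lies 78 mm ahead of it; z points along the fingers, y is the line along which they close (so a half turn about z gives the same grasp; the last joint's range is limited). The gripper opens to 94 mm and grips with 3 to 60 N. Pads are 16 mm wide; open, the fingers measure 119 mm over their backs; the gripper's body (75 mm by 177 mm) begins 78 mm behind the grasp point.
Start: joints at [1.175, 0.245, 1.558, -0, 1.339, -0.174], TCP at [0.143, 0.634, 0.303] pointing down, gripper open.
Joint ranges: [-3.13, 3.13], [-1.02, 2.26], [0.13, 2.54], [-0.95, 4.09], [0.21, 2.88], [-2.74, 2.74]. Speed limits (rad/s): [2.57, 2.57, 3.14, 3.14, 3.14, 3.14].

INTERFACE

Orientations are given as a unit quaternion [w, x, y, z].
In Python, from bench import bot, camera, camera_info, ticket gives the robot as it stands.
- The arm moves only by the tool send_rows, never from a script. Its argument "steps" is one flat list of numbers, 4 for each row, row after row: the shift along the world's x, y, z in mm, then the turn about the world's z in degrees. A call has 1 to 20 rows; each row is the pose to reach, as a shift and turn from the pose commanded when the call began; what a row does not reach only later rows make up. A row lasts 1/8 s, in which the tool goes at most 62.5 mm and 10.7 degrees, less where a joint would pass 70% of its speed; a pose out of reach is approached as far as the arm can. A call with a gripper value outside its range is refused whole. "grip" is the finger opening in mm, from 0 to 94, set as the call begins (left out, the last holds). The fingers move at their own pace and stop on an object; "force" is the grip in N (left out, the last holds). Time passes only in rows, so rows that repeat a pose let the fingers close. It gives the time, the measured TCP pose, the force, the opening and the grip force at its end, in the units of the state.
- bot.state(): the state, without advancing time (a new reading comes with each control period).
- camera(name): name is "scene" or "top" or "wrist"; returns (picture, depth): 420x560x3 uint8, red, green, blue; 420x560 float32, m along the optical axis (not along the pixel's ray), 0 where there is no reading.
- camera_info(name): a dict with "K" (3x3 intrinsics, pixels), "rvec" (rotation vector, rad) and "tvec" (3), from world to camera coordinates, as OpenCV has them. Camera axes: x right, y down, z forward; pixel columns grow to the right and rows downward; lengths in m; the calibration is good to about 2 mm. A picture is of the moment at which its call begins: read the wrist's pose just before it. camera_info takes no time and is no camera call; for the wrist camera it gives the pose at the moment of the call.
- ticket.finish_job(): hands the job in; it is judged then, once.
The state is a dict: "time": time; "q": joint angles; "dq": joint speeds; "joint_efforts": joint torques, N m; "ee_pos": TCP position; "orientation": TCP orientation; "contact_force": force on the tool from outside, world axes, zero at the start; "torque": the same for the moment, N m; "opening": finger opening in m; "gripper_force": force on a finger pad.
Only numpy, scipy, OpenCV 4.12 (cv2) and the standard library are available. Lean on these libraries where they do the work, as an engineer would, in place of code of your own. Each camera call takes 0.05 s, during which the arm holds its last target. There are 200 camera calls.

## Working session

There is one attempt and no reset: what is moved stays moved. The work goes in short steps, Python scripts to look and compute and a tool call to move; the robot and the scene stay as the last step left them, time stands still between calls to the robot, and variables do not carry over. Pictures are saved under pics/ and viewed, at most 10 in all, crops included, and the job is handed in when it is done.

Besides the shell and the picture viewer there is one more tool, called after "Call:" by a JSON object that holds its "op" and its "data". send_rows: Moves the arm, as the interface text tells. Its arguments: {"type":"object","properties":{"steps":{"type":"array","items":{"type":"number"}},"grip":{"type":"number"},"force":{"type":"number"}},"required":["steps"]}

```bash
mkdir -p pics; cat > h.py <<'E'
import numpy as np,cv2
from bench import bot,camera,camera_info,ticket
def cam(n):
    i=camera_info(n);p,d=camera(n);return p,d,(np.array(i["K"]),cv2.Rodrigues(np.array(i["rvec"],float))[0],np.array(i["tvec"],float).ravel())
def pts(d,c):  # world point per pixel from depth
    K,R,t=c;v,u=np.mgrid[:d.shape[0],:d.shape[1]]
    P=np.stack([(u-K[0,2])/K[0,0]*d,(v-K[1,2])/K[1,1]*d,d],-1)
    return (P-t)@R
def ray(uv,c,z):  # pixel -> point on plane height z
    K,R,t=c;o=-R.T@t;r=R.T@np.linalg.inv(K)@np.array([uv[0],uv[1],1.]);return o+r*(z-o[2])/r[2]
def proj(P,c):
    K,R,t=c;p=K@(R@np.asarray(P,float)+t);return p[:2]/p[2]
E
python3 - <<'E'
from h import *
for n in("scene","top"):
    p,d,c=cam(n);cv2.imwrite(f"pics/{n}0.png",p[...,::-1]);np.savez(f"{n}0.npz",p=p,d=d,K=c[0],R=c[1],t=c[2]);print(n,-c[1].T@c[2],(d>0).mean())
print(bot.state())
E
```

```text
scene [ 1.1471005  -0.00633401  1.16666966] 0.9961437074829932
top [0.25028695 0.01344629 1.41856922] 0.9961139455782313
{'time': 0.1, 'q': array([ 1.17489692e+00,  2.45729232e-01,  1.55885278e+00, -2.20821409e-05,
        1.33872984e+00, -1.74081929e-01]), 'dq': array([-0.00193235,  0.00012875, -0.00325283, -0.00016833, -0.00190547,
       -0.00154981]), 'joint_efforts': array([-1.15444454e-03, -4.16916955e+01, -3.15524590e+01,  6.85281074e-02,
        3.10021383e-02, -5.53726204e-05]), 'ee_pos': array([0.14284389, 0.63373134, 0.30168616]), 'orientation': array([-2.31364996e-04,  1.10678927e-01,  9.93855843e-01, -8.27945497e-04]), 'contact_force': array([-0.87052438,  0.23223985, -1.45975439]), 'torque': array([-0.0284589 , -0.07311978,  0.01478701]), 'gripper_force': 0.0, 'opening': 0.09386708069789422}
```

View pics/scene0.png

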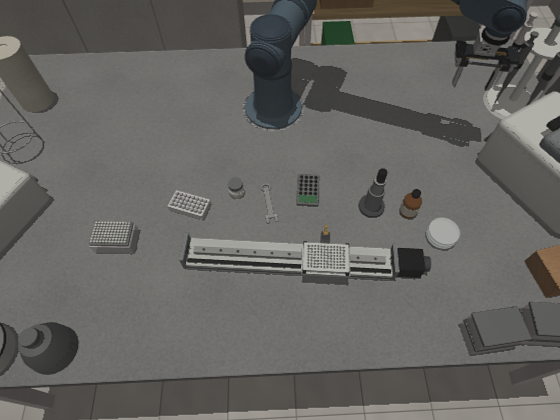

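View pics/top0.png

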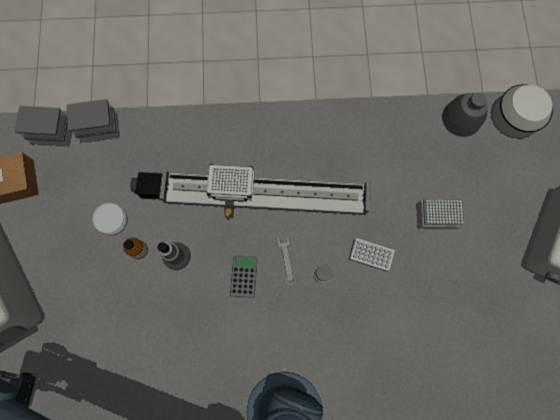

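```bash
python3 - <<'E'
from h import *
def ld(n):
    z=np.load(f"{n}0.npz");return z['p'],z['d'],(z['K'],z['R'],z['t'])
for n in("top","scene"):
    p,d,c=ld(n);W=pts(d,c);h=cv2.cvtColor(p,cv2.COLOR_RGB2HSV)
    m=(h[...,0]>8)&(h[...,0]<30)&(h[...,1]>130)&(h[...,2]>90)
    k,l,s,ce=cv2.connectedComponentsWithStats(m.astype(np.uint8))
    for i in range(1,k):
        x,y,w,hh,a=s[i]
        if 5<a<400: q=W[l==i];print(n,"brass",ce[i].round(1),a,np.median(q,0).round(3),q[:,2].max().round(3),"ray78",ray(ce[i],c,.075).round(3))
    # gun region: height profile
    r=(np.abs(W[...,1]-W[(252,172)if n=="top" else (205,372)][1])<.08)&(np.abs(W[...,0]-W[(252,172)if n=="top" else (205,372)][0])<.08)
    for a,b in((.01,.014),(.095,.105),(.14,.155),(.17,.205)):
        q=W[r&(W[...,2]>a)&(W[...,2]<b)]
        if len(q):print(n,"gun",a,b,len(q),q.mean(0).round(3),q.min(0).round(3),q.max(0).round(3))
    q=W[(W[...,2]>.079)&(W[...,2]<.089)&(p.min(-1)>150)&(W[...,0]>.3)&(np.abs(W[...,1])<.5)]
    print(n,"plate",len(q),cv2.minAreaRect((q[:,:2]*1000).astype(np.float32)))
    q=W[(W[...,2]>.026)&(W[...,2]<.052)&(W[...,0]>.4)&(W[...,0]<.8)&(W[...,1]<.5)&(W[...,1]>-.45)]
    print(n,"base",len(q),cv2.minAreaRect((q[:,:2]*1000).astype(np.float32)))
    q=W[(W[...,2]>.08)&(W[...,2]<.13)&(W[...,0]>.2)&(W[...,0]<.6)];
    for nm,uv in(("reagent",(134,247) if n=="top" else (413,198)),("dish",(109,219) if n=="top" else (443,232))):print(n,nm,W[uv[1],uv[0]].round(3))
E
```

```text
top brass [227.7 211.6] 38 [0.57  0.136 0.065] 0.085 ray78 [0.566 0.136 0.075]
top gun 0.01 0.014 137 [0.448 0.289 0.012] [0.413 0.216 0.01 ] [0.5   0.339 0.014]
top gun 0.095 0.105 64 [0.45  0.292 0.099] [0.431 0.276 0.095] [0.481 0.325 0.105]
top gun 0.14 0.155 62 [0.451 0.294 0.15 ] [0.437 0.282 0.143] [0.472 0.315 0.155]
top gun 0.17 0.205 93 [0.454 0.299 0.19 ] [0.442 0.288 0.172] [0.468 0.315 0.199]
top plate 313 ((660.4758911132812, 126.81278991699219), (125.70781707763672, 82.22701263427734), 83.0029525756836)
top base 5959 ((550.5560913085938, 25.00567626953125), (953.635498046875, 276.0433349609375), 86.32585906982422)
top reagent [0.472 0.403 0.091]
top dish [0.567 0.492 0.045]
scene brass [412.7 201.4] 101 [0.492 0.41  0.086] 0.099 ray78 [0.485 0.414 0.075]
scene gun 0.01 0.014 114 [0.468 0.297 0.012] [0.416 0.26  0.01 ] [0.496 0.344 0.014]
scene gun 0.095 0.105 77 [0.465 0.298 0.1  ] [0.435 0.277 0.095] [0.481 0.327 0.104]
scene gun 0.14 0.155 63 [0.463 0.299 0.149] [0.446 0.284 0.14 ] [0.474 0.319 0.155]
scene gun 0.17 0.205 97 [0.458 0.3   0.189] [0.442 0.289 0.17 ] [0.469 0.314 0.198]
scene plate 636 ((661.0698852539062, 129.04827880859375), (127.36996459960938, 84.78619384765625), 84.31880950927734)
scene base 5781 ((549.923583984375, 29.400299072265625), (948.0288696289062, 262.8465270996094), 83.35491180419922)
scene reagent [0.488 0.409 0.098]
scene dish [0.578 0.496 0.044]
```

Call:
{"op": "send_rows", "data": {"steps": [15,-16,30,1,45,-48,60,2,80,-85,60,3,120,-128,60,4,160,-171,60,5,200,-214,60,6,240,-256,60,6,275,-294,60,6,300,-320,60,6,312,-333,60,6,312,-333,60,6], "grip": 94}}

```text
time: 1.48
ee_pos: [0.4551, 0.3008, 0.3623]
orientation: [-0.0, 0.059, 0.998, 0.0]
contact_force: [-0.7, -0.3, -0.9]
opening: 0.0935
gripper_force: 0.0
```

```bash
python3 - <<'E'
from h import *
s=bot.state();print(s['ee_pos'],s['orientation'],s['contact_force'])
p,d,c=cam("wrist");W=pts(d,c);print("cam",-c[1].T@c[2],c[1][2])
cv2.imwrite("pics/w1.png",p[...,::-1]);np.savez("w1.npz",p=p,d=d,K=c[0],R=c[1],t=c[2])
r=(np.abs(W[...,0]-.456)<.05)&(np.abs(W[...,1]-.3)<.05)
for a,b in((.093,.105),(.145,.155),(.188,.205)):
    q=W[r&(W[...,2]>a)&(W[...,2]<b)]
    if len(q):print(a,len(q),cv2.minEnclosingCircle((q[:,:2]*1000).astype(np.float32)),q[:,2].max())
E
```

```text
[0.45513327 0.30082567 0.36234686] [-4.03150020e-04  5.91304978e-02  9.98250180e-01  2.35080331e-05] [-0.65900456 -0.30540131 -0.90529299]
cam [0.3778769  0.31024236 0.44397449] [ 0.26367932 -0.03100443 -0.964112  ]
0.093 462 ((452.6693115234375, 303.2783203125), 25.343652725219727) 0.10497707872921203
0.145 521 ((453.12982177734375, 303.1282043457031), 18.50883674621582) 0.15493359380925428
0.188 888 ((453.22076416015625, 303.07135009765625), 13.439937591552734) 0.19531062439368221
```

Call:
{"op": "send_rows", "data": {"steps": [-2,2,-20,0,-2,2,-50,0,-2,2,-80,0,-2,2,-100,0,-2,2,-111.5,0,-2,2,-111.5,0]}}

```text
time: 2.28
ee_pos: [0.452, 0.3034, 0.2498]
orientation: [-0.001, 0.058, 0.998, -0.0]
contact_force: [0.4, 0.0, 0.3]
opening: 0.094
gripper_force: 0.0
```

Call:
{"op": "send_rows", "data": {"steps": [0,0,0,0,0,0,0,0,0,0,0,0,0,0,0,0,0,0,0,0,0,0,0,0], "grip": 15, "force": 40}}

```text
time: 3.02
ee_pos: [0.453, 0.3031, 0.2511]
orientation: [-0.0, 0.059, 0.998, -0.0]
contact_force: [0.2, 0.9, 0.4]
opening: 0.0374
gripper_force: 0.0
```

Call:
{"op": "send_rows", "data": {"steps": [0,0,0,0,0,0,0,0,0,0,0,0]}}

```text
time: 3.4
ee_pos: [0.453, 0.3031, 0.2511]
orientation: [-0.0, 0.059, 0.998, -0.0]
contact_force: [0.1, -0.3, 1.7]
opening: 0.0245
gripper_force: 40.0
```

Call:
{"op": "send_rows", "data": {"steps": [0,0,10,0,0,0,30,0,0,0,50,0,0,0,65,0,0,0,69,0,0,0,69,0]}}

```text
time: 4.15
ee_pos: [0.4528, 0.303, 0.3198]
orientation: [-0.0, 0.059, 0.998, -0.0]
contact_force: [-1.2, -0.2, -4.1]
opening: 0.0245
gripper_force: 40.0
```

Call:
{"op": "send_rows", "data": {"steps": [-5,0.5,0,0,-9.5,1,0,0,-15.6,1.8,0.2,0,-21.8,2.5,0.4,0,-28,3.2,0.2,0,-34.1,3.9,0,0,-40.3,4.6,-0.8,0,-46.4,5.3,-1.7,0,-52.4,6,-3.1,0,-58.4,6.6,-4.5,0,-64.3,7.3,-6.3,0,-70.1,8,-8.2,0,-75.9,8.6,-10.6,0,-81.6,9.3,-13,0,-87,9.9,-15.9,0,-92.5,10.5,-18.8,0,-92.5,10.5,-18.8,0]}}

```text
time: 6.28
ee_pos: [0.36, 0.3136, 0.3009]
orientation: [-0.0, 0.058, 0.998, -0.0]
contact_force: [2.9, -0.0, -2.4]
opening: 0.0241
gripper_force: 40.0
```

```bash
python3 - <<'E'
from h import *
s=bot.state();print(s['ee_pos'],s['orientation'],s['contact_force'],s['opening'])
for n in("scene","wrist"):
    p,d,c=cam(n);np.savez(f"{n}2.npz",p=p,d=d,K=c[0],R=c[1],t=c[2])
    if n=="wrist":a=p
    else:b=p[100:310,280:560]
cv2.imwrite("pics/t2.png",np.hstack([cv2.resize(b,(400,300)),cv2.resize(a,(400,300))])[...,::-1])
E
```

```text
[0.35995325 0.3135619  0.3008844 ] [-4.20464705e-04  5.83236195e-02  9.98297621e-01 -1.94463719e-04] [ 2.88303874 -0.01877591 -2.37038751] 0.024142263662222573
```

View pics/t2.png

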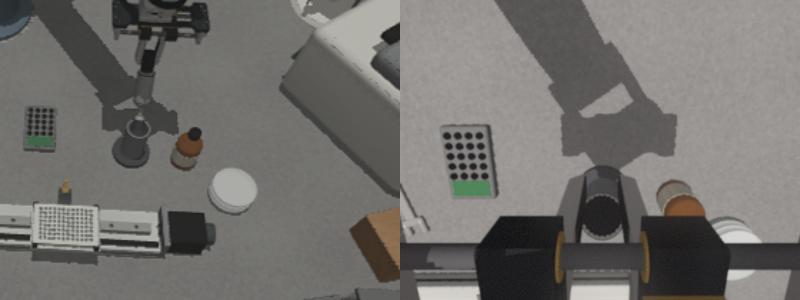

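Call:
{"op": "send_rows", "data": {"steps": [4,-0.5,3,0,8,-1,8,0,8,-1,25,0,8,-1,50,0,8,-1,80,0,15,-15,100,0,30,-42,100,0,45,-70,100,0,60,-100,90,0,75,-130,70,0,85,-155,50,0,88,-163,35,0,88,-163,35,0,88,-163,35,0]}}

```text
time: 8.12
ee_pos: [0.4485, 0.1514, 0.3374]
orientation: [0.001, 0.058, 0.998, 0.0]
contact_force: [-0.7, 0.1, -4.5]
opening: 0.0236
gripper_force: 40.0
```

```bash
python3 - <<'E'
from h import *
s=bot.state();print(s['ee_pos'],s['orientation'],s['contact_force'],s['opening'])
o=[]
for n in("scene","top","wrist"):
    p,d,c=cam(n);np.savez(f"{n}3.npz",p=p,d=d,K=c[0],R=c[1],t=c[2])
    G=s['ee_pos']-[0,0,.078]
    u,v=proj(G+[.08,0,-.08],c) if n!="wrist" else (280,210)
    u,v=int(u),int(v);print(n,u,v,proj([.566,.136,.078],c))
    h,w=(75,100) if n!="wrist" else (210,280)
    v=max(v,h);u=max(u,w)
    o.append(cv2.resize(p[v-h:v+h,u-w:u+w],(400,300),interpolation=cv2.INTER_CUBIC))
o.append(o[0]*0)
cv2.imwrite("pics/t3.png",np.vstack([np.hstack(o[:2]),np.hstack(o[2:])])[...,::-1])
E
```

```text
[0.44852103 0.15138519 0.33736954] [5.81241637e-04 5.79875599e-02 9.98317089e-01 3.08884424e-04] [-0.73078823  0.11403425 -4.48246721] 0.023642905075155984
scene 331 198 [324.55497537 227.82000033]
top 218 216 [227.72740872 211.38261002]
wrist 280 210 [280.7119171  301.11653006]
```

View pics/t3.png

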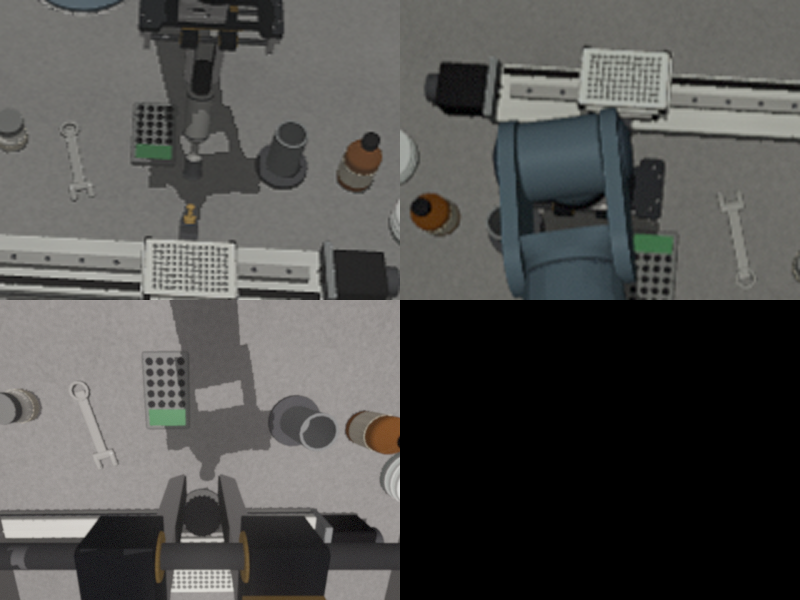

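```bash
cat > fit.py <<'E'
from h import *
from scipy.optimize import least_squares
def gunfit(W,G,th=35,yaw=-6.7):
    f=lambda a,b:np.array([-np.sin(a)*np.cos(b),-np.sin(a)*np.sin(b),np.cos(a)])
    x=np.array([np.radians(th),np.radians(yaw),0,0]);P=W.reshape(-1,3)
    for tol in(.012,.006,.004):
        u=f(x[0],x[1]);C=G+[x[2],x[3],0];D=P-C;s=D@u;r=np.linalg.norm(D-s[:,None]*u,axis=1)
        q=P[(s>-.087)&(s<-.026)&(abs(r-.018)<tol)]   # barrel 70..131 mm
        def res(y):
            u=f(y[0],y[1]);D=q-G-[y[2],y[3],0];return np.linalg.norm(D-(D@u)[:,None]*u,axis=1)-.018
        x=least_squares(res,x,loss="soft_l1",f_scale=.001).x
    return f(x[0],x[1]),G+[x[2],x[3],0],np.degrees(x[:2]),len(q),np.abs(res(x)).mean()
E
python3 - <<'E'
from fit import *
z=np.load("scene3.npz");p,d,c=z['p'],z['d'],(z['K'],z['R'],z['t']);W=pts(d,c)
G=np.array([.4485,.1514,.3374-.078])
u,C,a,n,e=gunfit(W,G);print("gun",u.round(3),(C-G).round(4),a.round(2),n,e)
D=W-C;s=D@u;r=np.linalg.norm(D-s[...,None]*u,axis=-1)
for lo in np.arange(-.18,.04,.01):
    m=(s>lo)&(s<lo+.01)&(r<.03);print(int(lo*1000),m.sum(),r[m].mean().round(4) if m.any() else 0,end=" | ")
h=cv2.cvtColor(p,cv2.COLOR_RGB2HSV);m=(h[...,0]>8)&(h[...,0]<30)&(h[...,1]>90)&(h[...,2]>70)&(abs(W[...,0]-.57)<.04)&(abs(W[...,1]-.136)<.04)&(W[...,2]>.03)
q=W[m];vv,uu=np.nonzero(m);print("\nbrass",len(q));
for i in np.argsort(-q[:,2]):print(uu[i],vv[i],q[i].round(4),p[vv[i],uu[i]])
# rail yaw: plate top, and base top front edge
for nm,lo,hi,thr in(("plate",.08,.088,150),("base",.030,.037,120)):
    m=(W[...,2]>lo)&(W[...,2]<hi)&(p.min(-1)>thr)&(W[...,0]>.58)&(W[...,0]<.76)&(abs(W[...,1]-.02)<.3)
    q=W[m];b=cv2.minAreaRect((q[:,:2]*1000).astype(np.float32));print(nm,len(q),b)
m=(W[...,2]>.036)&(W[...,2]<.075)&(W[...,0]>.6)&(W[...,0]<.72)&(W[...,1]<.04)&(W[...,1]>-.25);q=W[m];print("rail",len(q),cv2.fitLine(q[:,:2].astype(np.float32),cv2.DIST_HUBER,0,.001,.001).ravel(), np.median(q[:,2]))
E
```

```text
gun [-0.423  0.047  0.905] [ 0.0145 -0.0023  0.    ] [25.22 -6.38] 248 0.0010861406102780483
-180 0 0 | -169 0 0 | -159 23 0.0141 | -149 23 0.0138 | -139 26 0.0129 | -129 34 0.0115 | -119 15 0.007 | -109 11 0.0068 | -99 7 0.0142 | -89 36 0.0184 | -79 39 0.0178 | -69 42 0.0179 | -59 41 0.0179 | -49 39 0.018 | -39 44 0.0181 | -29 58 0.0172 | -19 45 0.0138 | -9 48 0.0146 | 0 53 0.0141 | 10 57 0.0151 | 20 65 0.0138 | 30 29 0.0198 | 
brass 37
326 226 [0.5648 0.1396 0.0867] [154 127  75]
325 227 [0.5671 0.1366 0.0849] [105  88  58]
327 227 [0.5647 0.1431 0.0801] [111  92  60]
324 226 [0.5606 0.1348 0.0794] [117  98  64]
326 227 [0.5642 0.1403 0.0793] [133 110  66]
325 225 [0.5567 0.1382 0.0781] [121 101  65]
327 226 [0.5603 0.1438 0.0781] [145 119  70]
325 226 [0.5598 0.1379 0.0777] [148 122  72]
326 225 [0.5562 0.1413 0.077 ] [130 108  68]
326 228 [0.565  0.1406 0.0746] [114  94  56]
325 229 [0.5669 0.1377 0.0722] [121 100  62]
325 230 [0.5699 0.1375 0.0716] [123 102  63]
325 228 [0.5629 0.1382 0.0709] [108  91  59]
326 229 [0.5655 0.141  0.0693] [132 108  64]
326 232 [0.5749 0.1402 0.068
[... 603 characters left out ...]
234 [0.579  0.1402 0.0634] [126 104  65]
325 234 [0.5785 0.1374 0.0625] [130 107  66]
327 231 [0.5687 0.1443 0.0624] [131 108  65]
328 232 [0.572  0.147  0.0621] [106  90  60]
327 233 [0.5752 0.1437 0.0621] [123 102  61]
324 231 [0.5681 0.1354 0.062 ] [129 106  63]
323 231 [0.5679 0.1325 0.0619] [125 104  63]
327 232 [0.5716 0.1441 0.0616] [141 117  70]
328 233 [0.5711 0.1478 0.054 ] [82 69 48]
plate 633 ((660.9019165039062, 128.86412048339844), (127.28016662597656, 85.19007873535156), 83.84138488769531)
base 1646 ((632.440185546875, 26.701629638671875), (595.7296142578125, 89.77928161621094), 84.06208038330078)
rail 1409 [ 0.1001374   0.9949736   0.6322663  -0.09535953] 0.044933348870334136
```

```bash
python3 - <<'E'
from fit import *
z=np.load("scene2.npz");p,d,c=z['p'],z['d'],(z['K'],z['R'],z['t']);W=pts(d,c)
G=np.array([.360,.3136,.3009-.078])
u,C,a,n,e=gunfit(W,G);print("gun",u.round(3),(C-G).round(4),a.round(2),n,e)
D=W-C;s=D@u;r=np.linalg.norm(D-s[...,None]*u,axis=-1)
for lo in np.arange(-.18,.04,.01):
    m=(s>lo)&(s<lo+.01)&(r<.03);print(int(lo*1000),m.sum(),r[m].mean().round(4) if m.any() else 0,end=" | ")
# cap-top disc in wrist3: dark points near cap end, and finger points
for f,G in(("wrist2",G),("wrist3",np.array([.4485,.1514,.2594]))):
    z=np.load(f+".npz");c=(z['K'],z['R'],z['t']);W=pts(z['d'],c);D=W-G
    m=(abs(D[...,1])<.012)&(abs(D[...,0])<.06)&(D[...,2]>-.01)&(D[...,2]<.04);q=D[m]
    print("\n",f,len(q));
    for lo in np.arange(-.04,.05,.005):
        k=(q[:,0]>lo)&(q[:,0]<lo+.005)
        if k.any():print(int(lo*1000),k.sum(),np.median(q[k][:,2]).round(4),end=" | ")
E
```

```text
gun [-0.506  0.049  0.861] [ 0.0145 -0.0031  0.    ] [30.57 -5.55] 228 0.0013967367159007388
-180 40 0.0212 | -169 40 0.0244 | -159 67 0.0225 | -149 52 0.0175 | -139 32 0.0136 | -129 29 0.0116 | -119 14 0.0066 | -109 12 0.0055 | -99 11 0.0138 | -89 33 0.0184 | -79 41 0.0179 | -69 39 0.0182 | -59 43 0.0181 | -49 37 0.0177 | -39 41 0.0179 | -29 46 0.0184 | -19 39 0.0143 | -9 49 0.0157 | 0 57 0.0162 | 10 57 0.016 | 20 52 0.015 | 30 34 0.022 | 
 wrist2 3001
-15 5 0.0318 | -10 359 0.0142 | -5 696 0.0159 | 0 817 0.0187 | 4 708 0.0216 | 9 327 0.0236 | 14 20 0.0219 | 34 65 -0.0095 | 39 4 -0.0096 | 
 wrist3 2966
-15 13 0.0227 | -10 403 0.0148 | -5 684 0.0163 | 0 785 0.0188 | 4 694 0.0211 | 9 366 0.0229 | 14 21 0.0208 |
```

Call:
{"op": "send_rows", "data": {"steps": [-3,5,15,0,-10,20,40,0,-20,45,55,0,-35,75,55,0,-50,105,55,0,-63,133,55,0,-72,153,50,0,-76.5,161.5,35,0,-76.5,161.5,15,0,-76.5,161.5,-5,0,-76.5,161.5,-18,0,-76.5,161.5,-30,0,-76.5,161.5,-32,0]}}

```text
time: 9.9
ee_pos: [0.3719, 0.3119, 0.3037]
orientation: [-0.0, 0.059, 0.998, -0.0]
contact_force: [1.0, 1.1, -3.0]
opening: 0.0241
gripper_force: 40.0
```

Call:
{"op": "send_rows", "data": {"steps": [8,-1,3,0,18,-2,6,0,28,-3,9,0,38,-4,11,0,48,-5,13,0,58,-6,14,0,67,-7,15,0,75,-8.5,15,0,82,-10,15,0,86,-10,15,0,84,-10,5,0,82,-10,-10,0,81,-10,-25,0,81,-10,-40,0,81,-10,-47,0,81,-10,-50,0,81,-10,-50,0]}}

```text
time: 12.02
ee_pos: [0.4626, 0.3056, 0.2783]
orientation: [0.016, 0.058, 0.998, 0.006]
contact_force: [-13.9, -9.1, 86.1]
opening: 0.0149
gripper_force: 42.1
```

Call:
{"op": "send_rows", "data": {"steps": [0,0,25,0,0,0,30,0]}}

```text
time: 12.28
ee_pos: [0.4541, 0.3027, 0.2881]
orientation: [0.003, 0.058, 0.998, 0.001]
contact_force: [-0.7, 0.1, 5.0]
opening: 0.0151
gripper_force: 2.7
```

```bash
python3 - <<'E'
from h import *
s=bot.state();print(s['time'],s['ee_pos'],s['contact_force'],s['opening'],s['gripper_force'])
p,d,c=cam("scene");q,d2,c2=cam("wrist");np.savez("scene4.npz",p=p,d=d,K=c[0],R=c[1],t=c[2]);np.savez("wrist4.npz",p=q,d=d2,K=c2[0],R=c2[1],t=c2[2])
cv2.imwrite("pics/t4.png",np.hstack([cv2.resize(p[90:240,280:480],(400,300),interpolation=cv2.INTER_CUBIC),cv2.resize(q,(400,300))])[...,::-1])
E
```

```text
12.275 [0.4541352  0.30271671 0.28812079] [-0.71524578  0.06265202  5.00397879] 0.015052969982163994 2.736016737035243
```

View pics/t4.png

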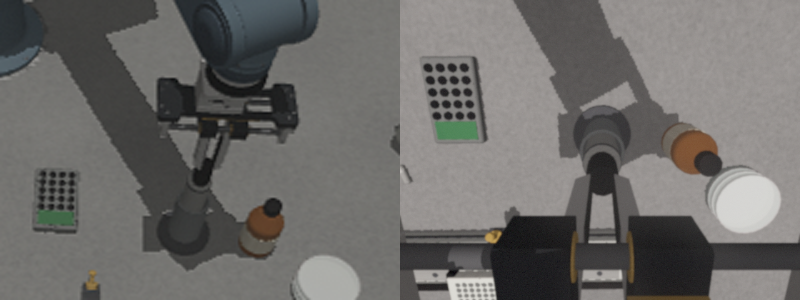

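Call:
{"op": "send_rows", "data": {"steps": [0,0,15,0,0,0,40,0,0,0,60,0,0,0,75,0,0,0,75,0,0,0,75,0,0,0,75,0], "grip": 94}}

```text
time: 13.25
ee_pos: [0.4527, 0.3019, 0.3582]
orientation: [-0.001, 0.059, 0.998, -0.0]
contact_force: [0.4, 0.2, 0.2]
opening: 0.0814
gripper_force: 0.0
```

```bash
python3 - <<'E'
from h import *
s=bot.state();print(s['time'],s['ee_pos'],s['orientation'],s['contact_force'],s['opening'])
p,d,c=cam("wrist");W=pts(d,c);np.savez("wrist5.npz",p=p,d=d,K=c[0],R=c[1],t=c[2])
r=(np.abs(W[...,0]-.456)<.05)&(np.abs(W[...,1]-.3)<.05)
for a,b in((.093,.105),(.145,.155),(.188,.205)):
    q=W[r&(W[...,2]>a)&(W[...,2]<b)]
    if len(q):print(a,len(q),cv2.minEnclosingCircle((q[:,:2]*1000).astype(np.float32)),q[:,2].max())
# cap side radius vs height, nearest side profile
q=W[r&(W[...,2]>.15)]
for lo in np.arange(.15,.2,.005):
    k=q[(q[:,2]>lo)&(q[:,2]<lo+.005)];print(lo.round(3),len(k),(np.ptp(k[:,:2],axis=0)*1000).round(1) if len(k) else 0)
E
```

```text
13.25 [0.45267881 0.30193476 0.35823107] [-8.91084838e-04  5.85348564e-02  9.98284876e-01 -4.28720596e-04] [0.4339979  0.24364051 0.21856429] 0.0813923008939453
0.093 468 ((452.9932556152344, 303.054931640625), 25.311614990234375) 0.10499078701365674
0.145 528 ((450.11822509765625, 302.7933654785156), 18.499414443969727) 0.1546245206749289
0.188 912 ((450.25604248046875, 302.8556823730469), 13.249086380004883) 0.1957808427061556
0.15 315 [28.5 35.3]
0.155 39 [12.5 25.2]
0.16 48 [12.6 26. ]
0.165 38 [ 8.9 23.8]
0.17 43 [13.1 24.6]
0.175 49 [12.7 25. ]
0.18 55 [17.3 26.1]
0.185 90 [24.3 26.2]
0.19 854 [24.4 25.1]
0.195 11 [14.2 19.2]
0.2 0 0
```

Call:
{"op": "send_rows", "data": {"steps": [4,0,-20,1,4,0,-50,1,4,0,-80,1,4,0,-100,1,4,0,-107.5,1,4,0,-107.5,1]}}

```text
time: 14.05
ee_pos: [0.4568, 0.3019, 0.251]
orientation: [-0.001, 0.05, 0.999, -0.0]
contact_force: [0.3, -0.2, 0.5]
opening: 0.0941
gripper_force: 0.0
```

Call:
{"op": "send_rows", "data": {"steps": [0,0,0,0,0,0,0,0,0,0,0,0,0,0,0,0,0,0,0,0,0,0,0,0,0,0,0,0,0,0,0,0,0,0,0,0], "grip": 20, "force": 60}}

```text
time: 15.18
ee_pos: [0.457, 0.3021, 0.2518]
orientation: [-0.0, 0.05, 0.999, -0.0]
contact_force: [-0.6, -1.3, 0.8]
opening: 0.024
gripper_force: 60.0
```

Call:
{"op": "send_rows", "data": {"steps": [0,0,10,0,0,0,30,0,0,0,50,0,0,0,65,0,0,0,69,0,0,0,69,0]}}

```text
time: 15.92
ee_pos: [0.4568, 0.302, 0.3205]
orientation: [-0.0, 0.05, 0.999, -0.0]
contact_force: [-1.2, -0.5, -3.5]
opening: 0.0242
gripper_force: 60.0
```

Call:
{"op": "send_rows", "data": {"steps": [-6.5,0.6,0,0,-13.5,1.4,0.2,0,-20.8,2.1,0.4,0,-28,2.8,0,0,-35.2,3.5,-0.4,0,-42.3,4.2,-1.4,0,-49.3,5,-2.5,0,-56.3,5.7,-4.2,0,-63.3,6.4,-5.9,0,-70,7,-8.1,0,-77,7.7,-10.4,0,-83.5,8.4,-13.2,0,-90,9.1,-16.1,0,-95,9.6,-18.7,0,-100.4,10.1,-21.5,0,-105,10.6,-24.5,0,-110,11.1,-27.6,0,-110,11.1,-27.6,0]}}

```text
time: 18.18
ee_pos: [0.3463, 0.3131, 0.2926]
orientation: [-0.001, 0.05, 0.999, -0.0]
contact_force: [2.6, -0.2, -0.7]
opening: 0.0238
gripper_force: 60.0
```

```bash
cat > m.py <<'E'
from fit import *
def meas(k,th=35):
    s=bot.state();T=s['ee_pos'];G=T-[0,0,.078];print(s['time'],T.round(4),s['contact_force'].round(1),s['opening'].round(4))
    p,d,c=cam("scene");np.savez(f"scene{k}.npz",p=p,d=d,K=c[0],R=c[1],t=c[2]);W=pts(d,c)
    u,C,a,n,e=gunfit(W,G,th);print("gun",u.round(3),"C-G",(C-G).round(4),"tilt,yaw",a.round(2),n,e.round(4))
    D=W-C;q=D@u;r=np.linalg.norm(D-q[...,None]*u,axis=-1)
    sh=[(round(float(l)*1000),int(((q>l)&(q<l+.004)&(r<.022)).sum()),round(float(np.percentile(r[(q>l)&(q<l+.004)&(r<.022)],70)*1000),1)) for l in np.arange(-.176,.01,.004) if ((q>l)&(q<l+.004)&(r<.022)).any()]
    print(sh)
    w,d2,c2=cam("wrist");np.savez(f"wrist{k}.npz",p=w,d=d2,K=c2[0],R=c2[1],t=c2[2]);V=pts(d2,c2)-G
    m=(abs(V[...,1]-.0)<.012)&(abs(V[...,0]+.005)<.03)&(V[...,2]>0)&(V[...,2]<.035);v=V[m];b=np.median(v,0)
    A=np.c_[v[:,:2],np.ones(len(v))];co=np.linalg.lstsq(A,v[:,2],rcond=None)[0];ok=abs(A@co-v[:,2])<.002;co=np.linalg.lstsq(A[ok],v[ok,2],rcond=None)[0]
    print("captop centre rel G",v[ok].mean(0).round(4),"range x",np.percentile(v[ok,0],[1,99]).round(4),"tilt",np.degrees(np.arctan(np.hypot(*co[:2]))).round(1))
    return p,d,c,W,u,C
E
python3 -c "
from m import *
meas(6)"
```

```text
Traceback (most recent call last):
  File "m.py", line 3, in meas
    s=bot.state();T=s['ee_pos'];G=T-[0,0,.078];print(s['time'],T.round(4),s['contact_force'].round(1),s['opening'].round(4))
                                                                                                      ^^^^^^^^^^^^^^^^^^
AttributeError: 'float' object has no attribute 'round'
```

```bash
sed -i "s/s\['opening'\].round(4)/s['opening']/" m.py; python3 -c "
from m import *
meas(6)"
```

```text
18.175 [0.3463 0.3131 0.2926] [ 2.6 -0.2 -0.7] 0.02376071647777465
gun [-0.551 -0.015  0.835] C-G [ 0.0495 -0.0118  0.    ] tilt,yaw [33.43  1.52] 68 0.0019
[(-176, 7, 18.3), (-172, 7, 18.3), (-168, 8, 14.8), (-164, 9, 15.2), (-160, 8, 15.7), (-156, 9, 13.8), (-152, 9, 15.0), (-148, 13, 11.9), (-144, 12, 15.7), (-140, 12, 13.6), (-136, 13, 17.4), (-132, 12, 15.5), (-128, 8, 15.6), (-124, 8, 9.9), (-120, 7, 11.5), (-116, 14, 15.6), (-112, 6, 16.2), (-108, 12, 15.4), (-104, 14, 17.4), (-100, 5, 19.6), (-96, 5, 19.8), (-92, 3, 19.4), (-88, 7, 20.6), (-84, 3, 18.5), (-80, 4, 19.6), (-76, 4, 14.8), (-72, 9, 15.9), (-68, 12, 11.0), (-64, 16, 13.8), (-60, 11, 15.2), (-56, 11, 16.3), (-52, 15, 13.5), (-48, 17, 16.5), (-44, 15, 14.2), (-40, 12, 14.3), (-36, 15, 17.8), (-32, 14, 16.5), (-28, 13, 15.9), (-24, 16, 17.4), (-20, 11, 13.7), (-16, 12, 17.9), (-12, 13, 17.1), (-8, 11, 15.0), (-4, 15, 16.2), (0, 14, 18.0), (4, 6, 18.5), (8, 9, 19.6)]
captop centre rel G [ 0.0014 -0.0002  0.0178] range x [-0.0073  0.013 ] tilt 23.7
```

```bash
python3 - <<'E'
from fit import *
z=np.load("scene6.npz");p,d,c=z['p'],z['d'],(z['K'],z['R'],z['t']);W=pts(d,c);T=np.array([.3463,.3131,.2926]);G=T-[0,0,.078]
for G0 in(0,.01):
  for th in(20,27,34,41):
    u,C,a,n,e=gunfit(W,G+[G0,0,0],th);print(th,u.round(3),(C-G).round(4),a.round(1),n,e.round(4))
w=np.load("wrist6.npz")['p']
cv2.imwrite("pics/t6.png",np.hstack([cv2.resize(p[90:240,280:480],(400,300),interpolation=cv2.INTER_CUBIC),cv2.resize(w[190:400,140:420],(400,300))])[...,::-1])
E
```

```text
20 [-0.556  0.058  0.829] [ 0.0171 -0.0021  0.    ] [34. -6.] 166 0.0011
27 [-0.584  0.055  0.81 ] [ 0.0154 -0.0022  0.    ] [35.9 -5.4] 209 0.0012
34 [-0.579  0.092  0.81 ] [ 0.0451 -0.0063  0.    ] [35.9 -9. ] 63 0.002
41 [-0.611  0.068  0.789] [ 0.0136 -0.0015  0.    ] [37.9 -6.4] 232 0.0012
20 [-0.584  0.057  0.81 ] [ 0.0154 -0.0021  0.    ] [35.9 -5.6] 209 0.0012
27 [-0.278 -0.117  0.953] [ 0.0616 -0.0157  0.    ] [17.6 22.8] 50 0.0017
34 [-0.61   0.067  0.79 ] [ 0.0136 -0.0015  0.    ] [37.9 -6.3] 231 0.0011
41 [-0.611  0.068  0.789] [ 0.0136 -0.0015  0.    ] [37.9 -6.4] 232 0.0012
```

View pics/t6.png

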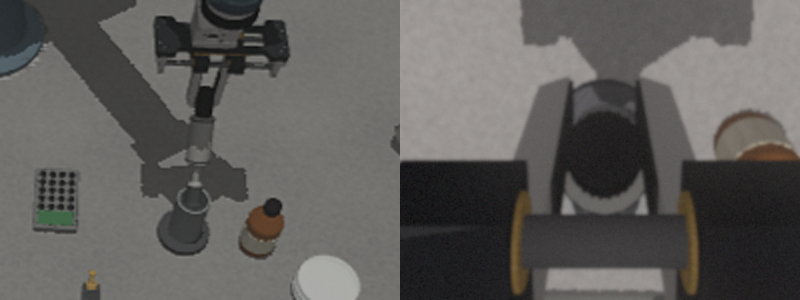

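```bash
python3 - <<'E'
from h import *
o=[]
for f in("w1","wrist4","wrist5","top0","scene0"):
    z=np.load(f+".npz");p,d,c=z['p'],z['d'],(z['K'],z['R'],z['t']);W=pts(d,c)
    a=proj([.566,.136,.072],c);h=cv2.cvtColor(p,cv2.COLOR_RGB2HSV)
    m=(h[...,0]>8)&(h[...,0]<30)&(h[...,1]>80)&(h[...,2]>60);v,u=np.nonzero(m);k=np.hypot(u-a[0],v-a[1])<(35 if f[0]=="w" else 10);u,v=u[k],v[k]
    print(f,a.round(1),k.sum(),(u.min(),u.max(),v.min(),v.max()) if k.any() else "")
    for r in sorted(set(v)):
        g=u[v==r];i=g[len(g)//2];print(r,g.min(),g.max(),W[r,i].round(3),end="; ")
    print()
    x,y=int(a[0]),int(a[1]);r=30 if f[0]=="w" else 12
    q=p[max(y-r,0):y+r,max(x-r,0):x+r]
    if q.size:o.append(cv2.resize(q,(260,260),interpolation=cv2.INTER_NEAREST))
cv2.imwrite("pics/nip.png",np.hstack(o[:3])[...,::-1])
E
```

```text
w1 [153.7 296.9] 0 

wrist4 [124.2 335.7] 341 (np.int64(118), np.int64(142), np.int64(322), np.int64(340))
322 131 139 [0.565 0.138 0.051]; 323 129 141 [0.563 0.141 0.056]; 324 127 142 [0.563 0.141 0.057]; 325 124 142 [0.563 0.14  0.059]; 326 122 142 [0.565 0.138 0.058]; 327 121 142 [0.565 0.138 0.059]; 328 120 142 [0.557 0.146 0.075]; 329 119 141 [0.558 0.145 0.075]; 330 118 140 [0.558 0.145 0.076]; 331 118 140 [0.559 0.144 0.076]; 332 119 139 [0.559 0.145 0.078]; 333 119 139 [0.56  0.145 0.078]; 334 119 138 [0.561 0.144 0.078]; 335 119 137 [0.562 0.143 0.078]; 336 120 137 [0.563 0.144 0.078]; 337 121 136 [0.573 0.136 0.065]; 338 123 136 [0.574 0.136 0.064]; 339 125 135 [0.574 0.137 0.066]; 340 126 134 [0.422 0.272 0.299]; 
wrist5 [152.  300.7] 0 

top0 [227.9 211.8] 47 (np.int64(225), np.int64(231), np.int64(208), np.int64(216))
208 226 229 [0.579 0.136 0.068]; 209 226 230 [0.576 0.136 0.067]; 210 225 231 [0.574 0.137 0.06 ]; 211 225 231 [0.569 0.136 0.069]; 212 225 231 [0.564 0.135 0.079]; 213 225 230 [0.561 0.135 0.079]; 214 225 230 [0.558 0.135 0.078]; 215 226 229 [0.556 0.136 0.075]; 216 227 227 [0.57  0.146 0.001]; 
scene0 [324.4 228.8] 38 (np.int64(323), np.int64(328), np.int64(225), np.int64(234))
225 325 326 [0.556 0.141 0.077]; 226 324 327 [0.562 0.14  0.082]; 227 325 327 [0.566 0.14  0.082]; 228 325 326 [0.565 0.141 0.075]; 229 325 326 [0.568 0.14  0.074]; 230 325 326 [0.569 0.141 0.07 ]; 231 323 328 [0.57  0.141 0.065]; 232 323 328 [0.573 0.141 0.065]; 233 323 328 [0.579 0.14  0.071]; 234 323 327 [0.581 0.137 0.067];
```

View pics/nip.png

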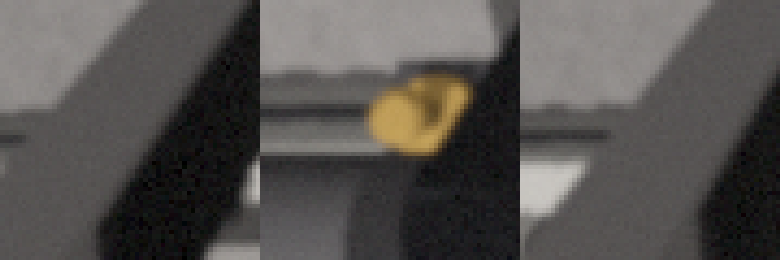

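```bash
python3 - <<'E'
from h import *
for f,uv in(("wrist4",(125.6,332)),("top0",(227.7,213.2)),("scene0",(325.6,225.6))):
    z=np.load(f+".npz");c=(z['K'],z['R'],z['t']);print(f,ray(uv,c,.078).round(4))
E
```

```text
wrist4 [0.5584 0.1419 0.078 ]
top0 [0.5606 0.1362 0.078 ]
scene0 [0.5587 0.1398 0.078 ]
```

Call:
{"op": "send_rows", "data": {"steps": [4,-0.5,3,0,8,-1,8,0,8,-1,18,0,8,-1,32,0,8,-1,50,0,8,-1,68,0,9,-4,82,0,12,-12,90,0,18,-27,95,0,26,-46,95,0,35,-68,93,0,45,-92,88,0,55,-115,80,0,65,-138,70,0,72,-153,60,0,77,-161,50,0,80,-164,44,0,80,-164,44,0]}}

```text
time: 20.52
ee_pos: [0.4268, 0.1493, 0.3366]
orientation: [-0.001, 0.05, 0.999, -0.0]
contact_force: [-0.7, 0.5, -3.6]
opening: 0.0237
gripper_force: 60.0
```

```bash
python3 -c "
from m import *
meas(7,36)"
```

```text
20.525 [0.4268 0.1493 0.3366] [-0.7  0.5 -3.6] 0.02366123827113468
gun [-0.512  0.314  0.8  ] C-G [0.0517 0.0065 0.    ] tilt,yaw [ 36.87 -31.5 ] 119 0.0018
[(-76, 6, 19.7), (-72, 7, 19.8), (-68, 12, 18.2), (-64, 10, 18.6), (-60, 10, 17.5), (-56, 14, 18.7), (-52, 12, 18.9), (-48, 11, 18.9), (-44, 11, 18.1), (-40, 10, 19.2), (-36, 14, 20.4), (-32, 12, 19.9), (-28, 14, 18.9), (-24, 10, 19.8), (-20, 10, 17.4), (-16, 11, 18.8), (-12, 10, 17.3), (-8, 11, 20.2), (-4, 8, 17.7), (0, 2, 20.8), (4, 1, 20.3), (8, 2, 20.6)]
captop centre rel G [0.0015 0.0005 0.0184] range x [-0.0087  0.0112] tilt 30.3
```

```bash
cat >> fit.py <<'E'
def best(W,G):
    r=[gunfit(W,G+[o,0,0],t) for o in(0,.008,.013) for t in(22,28,34,40)]
    return max(r,key=lambda x:x[3])
E
cat > rep.py <<'E'
from fit import *
import sys
z=np.load(f"scene{sys.argv[1]}.npz");W=pts(z['d'],(z['K'],z['R'],z['t']));G=np.array(eval(sys.argv[2]))-[0,0,.078]
u,C,a,n,e=best(W,G);print(a.round(2),n,e.round(4),"C-G",(C-G).round(4))
D=W-C;q=D@u;r=np.linalg.norm(D-q[...,None]*u,axis=-1)
for l in np.arange(-.176,.03,.004):
    m=(q>l)&(q<l+.004)&(r<.021)
    if m.any():print(round(l*1000),m.sum(),round(np.median(r[m])*1000,1),end="|")
N=np.array([.559,.1395,.078]);un=np.array([-.5736*.9949,.5736*.1,.8192])
d=C-N;print("\nC rel N along/perp-x/perp-y",(d@un).round(4),(d@np.array([.8192*.9949,-.8192*.1,.5736])).round(4),(d@np.array([.1,.9949,0])).round(4),"angle err",np.degrees(np.arccos(u@un)).round(1))
M=C-.157*u;d=M-N;print("mouth",M.round(4),"rel N: along",(d@un).round(4),"perp",(d@np.array([.8192*.9949,-.08192,.5736])).round(4),(d@np.array([.1,.9949,0])).round(4))
E
python3 rep.py 7 "[.4268,.1493,.3366]"
```

```text
[33.76 -4.75] 263 0.0012 C-G [ 0.0119 -0.0023  0.    ]
-160 3 12.4|-156 13 12.5|-152 10 11.8|-148 12 11.8|-144 14 11.8|-140 11 10.9|-136 12 11.8|-132 8 10.9|-128 13 10.1|-124 12 8.3|-120 7 4.9|-116 3 6.4|-112 6 6.4|-108 6 5.6|-104 4 6.1|-100 1 12.6|-96 8 14.4|-92 12 17.2|-88 16 18.2|-84 17 17.9|-80 15 17.3|-76 17 17.5|-72 16 17.7|-68 20 17.7|-64 15 17.4|-60 17 18.0|-56 21 18.0|-52 16 18.1|-48 16 18.4|-44 16 18.2|-40 21 18.8|-36 15 17.2|-32 21 17.9|-28 13 18.5|-24 28 16.7|-20 16 12.3|-16 10 13.1|-12 17 14.5|-8 21 13.6|-4 19 13.5|0 18 14.5|4 23 14.8|8 18 13.8|12 21 14.8|16 17 16.0|20 27 10.4|24 3 16.9|28 3 15.4|
C rel N along/perp-x/perp-y 0.2171 0.0049 -0.0046 angle err 1.3
mouth [0.5256 0.1398 0.1281] rel N: along 0.0601 perp 0.0015 -0.0031
```

Call:
{"op": "send_rows", "data": {"steps": [3,0.5,-5,0,9,0.5,-14,0,16,0.5,-24,0,21,0.5,-32,0,24.5,0.5,-37.5,0,24.8,0.5,-37.8,0]}}

```text
time: 21.38
ee_pos: [0.4518, 0.1496, 0.2988]
orientation: [-0.001, 0.05, 0.999, -0.0]
contact_force: [-0.6, -0.1, -3.7]
opening: 0.0238
gripper_force: 60.0
```

```bash
python3 - <<'E'
from h import *
s=bot.state();print(s['time'],list(s['ee_pos'].round(4)),s['contact_force'].round(1))
p,d,c=cam("scene");np.savez("scene8.npz",p=p,d=d,K=c[0],R=c[1],t=c[2])
import subprocess;print(subprocess.run(["python3","rep.py","8",str(list(map(float,s['ee_pos'])))],capture_output=True,text=True).stdout)
u,v=map(int,proj([.555,.14,.095],c));cv2.imwrite("pics/t8.png",cv2.resize(p[v-30:v+30,u-40:u+40],(640,480),interpolation=cv2.INTER_CUBIC)[...,::-1]);print(u,v)
E
```

```text
21.375 [np.float64(0.4518), np.float64(0.1496), np.float64(0.2988)] [-0.6 -0.1 -3.7]
[32.29 -5.78] 238 0.0012 C-G [ 0.0136 -0.0018  0.    ]
-176 2 6.5|-172 8 8.7|-160 1 13.1|-156 8 14.4|-152 16 14.4|-148 11 13.7|-144 10 13.5|-140 10 12.7|-136 9 12.7|-132 14 12.9|-128 10 11.9|-124 14 9.3|-120 7 8.4|-116 5 5.2|-112 5 4.8|-108 5 6.1|-104 4 5.7|-100 1 11.1|-96 6 13.9|-92 9 16.6|-88 15 17.8|-84 17 17.8|-80 16 17.8|-76 13 18.1|-72 12 17.5|-68 16 18.4|-64 17 18.1|-60 12 18.1|-56 21 18.1|-52 13 17.6|-48 19 17.5|-44 14 17.4|-40 17 18.5|-36 15 17.9|-32 16 17.6|-28 15 18.0|-24 32 16.6|-20 16 12.9|-16 11 12.2|-12 17 12.7|-8 15 13.0|-4 18 13.4|0 15 12.6|4 21 13.1|8 18 13.1|12 24 13.6|16 15 12.3|20 30 9.7|24 4 17.5|28 4 19.2|
C rel N along/perp-x/perp-y 0.1709 0.005 -0.0011 angle err 2.7
mouth [0.5489 0.1394 0.0881] rel N: along 0.0141 perp -0.0024 -0.0011

326 221
```

View pics/t8.png

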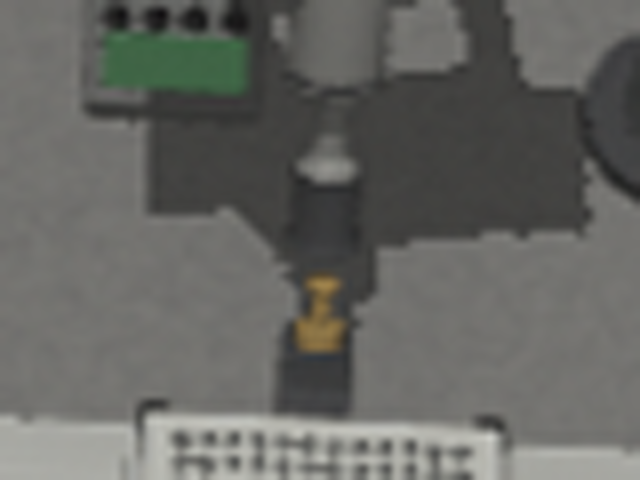

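Call:
{"op": "send_rows", "data": {"steps": [3,-0.2,-3,0,6,-0.4,-7,0,9,-0.6,-11,0,12,-0.7,-15,0,13.8,-0.8,-17.1,0,13.8,-0.8,-17.1,0]}}

```text
time: 22.18
ee_pos: [0.4656, 0.1489, 0.2821]
orientation: [-0.0, 0.05, 0.999, -0.0]
contact_force: [-0.0, 0.1, -3.2]
opening: 0.0238
gripper_force: 60.0
```

Call:
{"op": "send_rows", "data": {"steps": [1.2,-0.1,-1.6,0,2.3,-0.2,-3.3,0,3.4,-0.3,-4.9,0,3.4,-0.3,-4.9,0]}}

```text
time: 22.68
ee_pos: [0.469, 0.1487, 0.278]
orientation: [-0.0, 0.05, 0.999, 0.0]
contact_force: [-4.4, 0.4, 3.0]
opening: 0.0238
gripper_force: 60.0
```

```bash
cat > k.py <<'E'
from h import *
import sys,subprocess
k=sys.argv[1];s=bot.state();print(s['time'],s['ee_pos'].round(4),s['contact_force'].round(1),s['opening'])
p,d,c=cam("scene");np.savez(f"scene{k}.npz",p=p,d=d,K=c[0],R=c[1],t=c[2])
print(subprocess.run(["python3","rep.py",k,str(list(map(float,s['ee_pos'])))],capture_output=True,text=True).stdout)
u,v=map(int,proj([.555,.14,.095],c));cv2.imwrite(f"pics/t{k}.png",cv2.resize(p[v-30:v+30,u-40:u+40],(640,480),interpolation=cv2.INTER_CUBIC)[...,::-1])
E
python3 k.py 9
```

```text
22.675 [0.469  0.1487 0.278 ] [-4.4  0.4  3. ] 0.023802729721795136
[32.81 -4.64] 241 0.0013 C-G [ 0.0127 -0.0024  0.    ]
-176 9 15.5|-172 22 13.6|-168 12 9.7|-164 10 8.1|-160 1 6.3|-156 7 13.6|-152 16 13.0|-148 9 11.5|-144 9 12.7|-140 11 12.0|-136 12 12.0|-132 8 11.7|-128 12 11.6|-124 12 10.5|-120 9 8.3|-116 6 5.9|-112 4 7.2|-108 6 5.8|-104 3 5.2|-100 3 10.3|-96 3 14.9|-92 10 17.3|-88 20 17.9|-84 14 18.2|-80 17 18.1|-76 14 17.6|-72 19 17.6|-68 10 17.8|-64 14 18.9|-60 16 17.4|-56 16 17.9|-52 13 17.1|-48 15 17.9|-44 16 17.8|-40 16 18.5|-36 18 17.8|-32 18 17.3|-28 15 17.9|-24 32 16.5|-20 12 13.2|-16 15 13.0|-12 14 13.0|-8 14 15.1|-4 23 13.3|0 16 13.6|4 19 14.2|8 18 12.6|12 21 13.9|16 15 13.3|20 35 10.8|24 4 16.7|
C rel N along/perp-x/perp-y 0.1444 0.0064 -0.0009 angle err 2.2
mouth [0.5665 0.1395 0.068 ] rel N: along -0.0125 perp 0.0004 0.0007
```

View pics/t9.png

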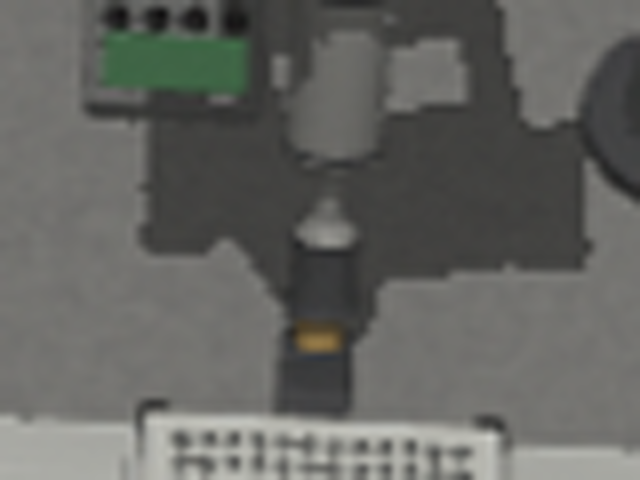

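Call:
{"op": "send_rows", "data": {"steps": [-2,0.2,-1.4,0,-4,0.4,-2.8,0,-2.8,0.3,-4.5,0,-1.7,0.2,-6.1,0,-0.5,0.1,-7.8,0,0.6,-0.1,-9.4,0,0.6,-0.1,-9.4,0]}}

```text
time: 23.6
ee_pos: [0.4697, 0.1486, 0.2685]
orientation: [-0.0, 0.05, 0.999, 0.0]
contact_force: [-5.7, 1.2, 7.6]
opening: 0.0234
gripper_force: 60.0
```

```bash
python3 k.py 10
```

```text
23.6 [0.4697 0.1486 0.2685] [-5.7  1.2  7.6] 0.023388805035774302
[34.94 -5.99] 239 0.0013 C-G [ 0.0127 -0.0017  0.    ]
-176 13 15.9|-172 9 14.0|-168 13 13.9|-164 22 12.2|-160 8 7.9|-156 12 7.2|-152 1 4.7|-148 4 14.1|-144 16 13.3|-140 14 11.1|-136 7 11.3|-132 10 11.8|-128 10 11.5|-124 12 11.3|-120 14 12.0|-116 10 9.4|-112 11 5.9|-108 4 4.4|-104 4 5.5|-100 2 9.9|-96 6 12.9|-92 10 18.2|-88 18 18.0|-84 14 17.8|-80 17 18.4|-76 16 17.5|-72 14 17.4|-68 21 17.8|-64 9 17.7|-60 16 17.6|-56 19 17.6|-52 11 18.0|-48 14 17.5|-44 14 18.3|-40 17 18.3|-36 17 18.2|-32 17 17.3|-28 12 18.6|-24 33 16.2|-20 9 13.6|-16 13 13.2|-12 17 13.8|-8 16 13.8|-4 20 12.9|0 18 13.7|4 18 14.3|8 17 13.7|12 19 14.2|16 14 14.8|20 31 11.1|24 3 17.9|28 3 20.1|
C rel N along/perp-x/perp-y 0.1363 0.0015 -0.0003 angle err nan
mouth [0.5719 0.1375 0.0618] rel N: along -0.0207 perp 0.0013 -0.0007
```

```bash
cat > br.py <<'E'
from h import *
import sys
for k in sys.argv[1:]:
    p=np.load(f"scene{k}.npz")['p'];q=p[218:238,324:328].astype(int);print(k,"R-B rows218+:",(q[...,0]-q[...,2]).mean(1).round().astype(int))
E
python3 br.py 8 9 10
```

```text
8 R-B rows218+: [ 0  0 -1 -1 -1  1  2 33 69 47 32 40 43 64 70 65 59 -6 -2 -1]
9 R-B rows218+: [ 4  4  5  4 -1 -1  0 -1 -1  0 -1 -2  0 24 43 68 60 -6 -2 -2]
10 R-B rows218+: [ 3  5  5  2 -1  0 -1 -1 -1 -1 -1 -2  0 25 43 68 60 -6 -2 -1]
```

Call:
{"op": "send_rows", "data": {"steps": [0.6,-0.1,-0.8,0,1.2,-0.1,-1.6,0,1.7,-0.2,-2.5,0,1.7,-0.2,-2.5,0]}}

```text
time: 24.15
ee_pos: [0.4714, 0.1484, 0.2663]
orientation: [-0.0, 0.05, 0.999, 0.0]
contact_force: [-6.5, 1.4, 7.3]
opening: 0.0233
gripper_force: 60.0
```

```bash
python3 k.py 11 | grep -v '|'; python3 br.py 11
```

```text
24.15 [0.4714 0.1484 0.2663] [-6.5  1.4  7.3] 0.023261872486368965
[33.89 -3.78] 236 0.0012 C-G [ 0.0138 -0.0028  0.    ]
C rel N along/perp-x/perp-y 0.1328 0.0027 -0.0014 angle err 1.5
mouth [0.5726 0.1398 0.058 ] rel N: along -0.0242 perp -0.0004 0.0016

11 R-B rows218+: [ 2  4  5  4  0  0  0 -1  0 -1 -1 -2  0 16 44 67 60 -6 -2 -2]
```

Call:
{"op": "send_rows", "data": {"steps": [0.6,-0.1,-0.8,0,1.2,-0.1,-1.6,0,1.7,-0.2,-2.5,0,1.7,-0.2,-2.5,0]}}

```text
time: 24.7
ee_pos: [0.473, 0.1482, 0.2634]
orientation: [-0.0, 0.05, 0.999, 0.0]
contact_force: [-6.2, 1.6, 7.2]
opening: 0.0236
gripper_force: 60.0
```

```bash
python3 k.py 12 ; python3 br.py 12
```

```text
24.7 [0.473  0.1482 0.2634] [-6.2  1.6  7.2] 0.02355518119768399
[34.22 -6.28] 240 0.0012 C-G [ 0.0136 -0.0014  0.    ]
-176 1 17.0|-172 16 16.3|-168 9 16.5|-164 13 15.6|-160 15 15.6|-156 20 11.1|-152 6 9.3|-148 6 13.4|-144 15 13.0|-140 10 12.5|-136 10 12.0|-132 9 11.7|-128 9 11.9|-124 10 12.0|-120 13 11.2|-116 11 10.6|-112 11 7.1|-108 3 6.3|-104 4 6.7|-100 2 9.7|-96 4 12.1|-92 8 17.0|-88 17 18.2|-84 14 17.0|-80 14 18.3|-76 14 17.8|-72 20 17.9|-68 13 17.3|-64 16 18.2|-60 17 17.6|-56 15 18.3|-52 15 18.0|-48 15 18.0|-44 16 17.6|-40 14 18.7|-36 16 18.4|-32 15 17.3|-28 13 17.7|-24 30 17.3|-20 15 14.2|-16 15 12.0|-12 15 13.5|-8 16 13.6|-4 16 14.0|0 23 12.6|4 17 12.6|8 16 13.7|12 18 13.5|16 20 14.0|20 31 10.7|24 5 16.3|28 2 18.2|
C rel N along/perp-x/perp-y 0.1297 0.002 0.0 angle err 0.7
mouth [0.5744 0.1371 0.0556] rel N: along -0.0273 perp -0.0001 -0.0008

12 R-B rows218+: [ 2  3  3  5  5  2 -1 -1 -1  0 -1 -1 -1 -2  1 33 39 -4 -1  0]
```

Call:
{"op": "send_rows", "data": {"steps": [0.2,0,-0.3,0,0.2,0,-0.3,0,0.2,0,-0.3,0,0.2,0,-0.3,0,0.2,0,-0.3,0,0.2,0,-0.3,0]}}

```text
time: 25.5
ee_pos: [0.4732, 0.1482, 0.2632]
orientation: [-0.0, 0.05, 0.999, 0.0]
contact_force: [-5.8, 1.5, 6.8]
opening: 0.0234
gripper_force: 60.0
```

```bash
python3 k.py 13 | grep -v '|'; python3 br.py 13
```

```text
25.5 [0.4732 0.1482 0.2632] [-5.8  1.5  6.8] 0.02344317436971059
[34.31 -4.64] 236 0.0012 C-G [ 0.0129 -0.0022  0.    ]
C rel N along/perp-x/perp-y 0.1298 0.0016 -0.0008 angle err 0.8
mouth [0.5744 0.1388 0.0555] rel N: along -0.0272 perp -0.0003 0.0008

13 R-B rows218+: [ 2  2  3  4  5  2 -1 -1 -1  0 -1 -1 -1 -2  1 34 39 -4 -2 -2]
```

View pics/t13.png

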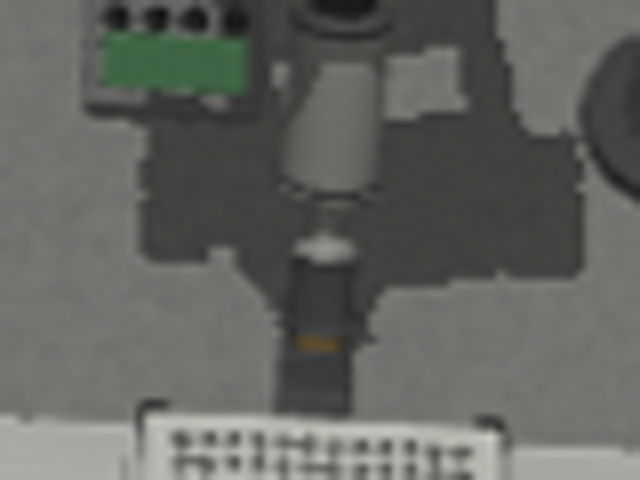

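Call:
{"op": "send_rows", "data": {"steps": [0.4,0,-0.6,0,0.8,-0.1,-1.1,0,0.8,-0.1,-1.1,0]}}

```text
time: 25.92
ee_pos: [0.474, 0.1481, 0.2622]
orientation: [-0.0, 0.05, 0.999, 0.0]
contact_force: [-6.9, 1.7, 8.0]
opening: 0.0238
gripper_force: 60.0
```

```bash
python3 -c "
from bench import bot,ticket
s=bot.state();print(s['time'],s['contact_force'],s['opening']);print(ticket.finish_job())"
```

```text
25.925 [-6.86724911  1.65592517  8.02047935] 0.023814144231524094
the job is handed in; nothing more can be done
None
```

I handed the job in at 25.9 s with the coupler snapped over the nipple, about 10 mm of the 12 mm stroke in by my force and image estimates, and the gun still gripped and pressed; on the way I lost my first grip and pressed on something at the cup, most likely the gun's cap, with about 87 N before lifting off and regripping.

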